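Make up two nail-gel kits at the packing bench

TASK

Make up two nail kits from the stock on the bench: the pink tray gets the red polish, the gold-capped top coat and the black-lidded pot of rhinestones; the mint-green tray gets the blue polish and the green-lidded pot. Stand each thing upright on the floor of its own cell, polishes and top coat in the narrow cells (in the pink tray either one may take either narrow cell) and the pot in the wide cell at the end. The glass is fragile: set things down, do not drop them, and leave the yellow polish and the purple-lidded pot standing where they are.

Things in the scene. Friction and masses are not known exactly. Their poses are not given: they have to be found in the camera images.
- polish_red: Red gel polish: glossy black bottle with a red cap and red band. Round bottle standing upright, 75 mm tall: body 26 mm diameter up to 34 mm, shoulder narrowing to the neck at 39 mm, then a straight cap 18 mm in diameter from 39 to 75 mm. About 45 g. Origin at the centre of its underside, z up; round, so its yaw means nothing.
- topcoat_gold: Top coat: white bottle with a gold cap and gold band. Round bottle standing upright, 75 mm tall: body 26 mm diameter up to 34 mm, shoulder narrowing to the neck at 39 mm, then a straight cap 18 mm in diameter from 39 to 75 mm. About 45 g. Origin at the centre of its underside, z up; round, so its yaw means nothing.
- pot_black: Pot of clear rhinestones with a black lid. Round pot standing upright, 34 mm tall: clear body 38 mm diameter up to 22 mm, lid 40 mm in diameter from 22 to 34 mm. About 35 g. Origin at the centre of its underside, z up; round, so its yaw means nothing.
- polish_blue: Blue gel polish: glossy black bottle with a blue cap and blue band. Round bottle standing upright, 75 mm tall: body 26 mm diameter up to 34 mm, shoulder narrowing to the neck at 39 mm, then a straight cap 18 mm in diameter from 39 to 75 mm. About 45 g. Origin at the centre of its underside, z up; round, so its yaw means nothing.
- pot_green: Pot of green rhinestones with a dark green lid. Round pot standing upright, 34 mm tall: clear body 38 mm diameter up to 22 mm, lid 40 mm in diameter from 22 to 34 mm. About 35 g. Origin at the centre of its underside, z up; round, so its yaw means nothing.
- polish_yellow: Spare, stays where it is. Yellow gel polish: glossy black bottle with a yellow cap and yellow band. Round bottle standing upright, 75 mm tall: body 26 mm diameter up to 34 mm, shoulder narrowing to the neck at 39 mm, then a straight cap 18 mm in diameter from 39 to 75 mm. About 45 g. Origin at the centre of its underside, z up; round, so its yaw means nothing.
- pot_purple: Spare, stays where it is. Pot of lilac rhinestones with a purple lid. Round pot standing upright, 34 mm tall: clear body 38 mm diameter up to 22 mm, lid 40 mm in diameter from 22 to 34 mm. About 35 g. Origin at the centre of its underside, z up; round, so its yaw means nothing.
- tray_pink: The pink tray, three cells in a row. Shallow open tray, fixed to the bench, 62 (x) by 152 mm (y); floor 2 mm thick, walls and dividers 3 mm thick, tops 12 mm above the bench. Origin: centre of its underside, z up, y along the row of cells. Cells are 56 mm wide in x. Narrow cells 42 mm long, centred at y = -52 and -7 mm; wide cell 56 mm long, centred at y = +45 mm.
- tray_mint: The mint-green tray, two cells in a row. Shallow open tray, fixed to the bench, 62 (x) by 107 mm (y); floor 2 mm thick, walls and dividers 3 mm thick, tops 12 mm above the bench. Origin: centre of its underside, z up, y along the row of cells. Cells are 56 mm wide in x. Narrow cell 42 mm long, centred at y = -29.5 mm; wide cell 56 mm long, centred at y = +22.5 mm.
There are look-alikes about, which are no part of the job. Leave any orange look-alike of the pot_black alone.

How it is judged:
At the end, for the whole second after the job is handed in: All five stand in the right cells of the right trays: within 12 mm of the cell centre along the tray, 18 mm across, underside on the tray floor (under 6 mm above the bench), upright within 0.1 rad, at rest. Yellow polish and purple-lidded pot still stand within 20 mm of their start (z of each of polish_red, topcoat_gold, pot_black in the frame of tray_pink below 0.006 m and angle between each of polish_red, topcoat_gold, pot_black, polish_blue, pot_green, polish_yellow, pot_purple's own z axis and vertical below 0.1 rad and linear speed of each of polish_red, topcoat_gold, pot_black, polish_blue, pot_green below 0.02 m/s and z of each of polish_blue, pot_green in the frame of tray_mint below 0.006 m and ((x of polish_red in the frame of tray_pink between -0.018 and 0.018 m and y of polish_red in the frame of tray_pink between -0.064 and -0.04 m and x of topcoat_gold in the frame of tray_pink between -0.018 and 0.018 m and y of topcoat_gold in the frame of tray_pink between -0.019 and 0.005 m) or (x of polish_red in the frame of tray_pink between -0.018 and 0.018 m and y of polish_red in the frame of tray_pink between -0.019 and 0.005 m and x of topcoat_gold in the frame of tray_pink between -0.018 and 0.018 m and y of topcoat_gold in the frame of tray_pink between -0.064 and -0.04 m)) and x of pot_black in the frame of tray_pink between -0.018 and 0.018 m and y of pot_black in the frame of tray_pink between 0.033 and 0.057 m and x of polish_blue in the frame of tray_mint between -0.018 and 0.018 m and y of polish_blue in the frame of tray_mint between -0.0415 and -0.0175 m and x of pot_green in the frame of tray_mint between -0.018 and 0.018 m and y of pot_green in the frame of tray_mint between 0.0105 and 0.0345 m and distance of each of polish_yellow, pot_purple from where it was at the start of the episode below 0.02 m); the robot touches nothing.
It fails at once if a spare (yellow polish or purple-lidded pot) was moved more than 20 mm (distance of any of polish_yellow, pot_purple from where it was at the start of the episode above 0.02 m).
It fails at once if a thing was dropped (landing faster than 0.5 m/s, a fall of over 25 mm) ((linear speed of polish_red above 0.5 m/s and height (world z) of polish_red below 0.012 m) or (linear speed of topcoat_gold above 0.5 m/s and height (world z) of topcoat_gold below 0.012 m) or (linear speed of pot_black above 0.5 m/s and height (world z) of pot_black below 0.012 m) or (linear speed of polish_blue above 0.5 m/s and height (world z) of polish_blue below 0.012 m) or (linear speed of pot_green above 0.5 m/s and height (world z) of pot_green below 0.012 m)).
It also fails if it takes over 109 s, if anything falls off the work surface, if the arm or the gripper's body presses on something with over 40 N, if the wrist force passes 120 N, or if a joint passes its speed limit or range.

ROBOT

A 6-joint arm with a two-finger parallel gripper is mounted at the origin on the work surface. World frame = base frame: x ahead of the robot, y to its left, z up, the work surface at z = 0. Lengths are in m, angles in rad, forces in N, time in s.
With the tool pointing down it reaches from about 0.375 to 0.9 m from the base axis. Payload 3.1 kg.
Tool frame: the origin (TCP) lies at the centre of the arm's flange, where the gripper is bolted on; the fingertips stand robot.tip_extent ahead of it and the grasp point (between the pads) lies 164 mm ahead of it (robot.tip_extent is the distance from the TCP to the fingertips, in m); z points along the fingers, y is the line along which they close (so a half turn about z gives the same grasp; the last joint's range is limited). The gripper opens to 87 mm and grips with 3 to 60 N. Pads are 19 mm wide; open, the fingers measure 117 mm over their backs; the gripper's body (75 mm by 190 mm) begins 51 mm behind the grasp point.
Start: joints at [-1.335, 0.527, 1.433, -0, 1.181, -0.178], TCP at [0.252, -0.572, 0.405] pointing down, gripper open.
Joint ranges: [-3.08, 3.08], [-0.75, 2.2], [0.22, 2.44], [-1.43, 4.57], [0, 2.65], [-2.85, 2.85]. Speed limits (rad/s): [2.79, 2.79, 3.14, 3.14, 3.14, 3.14].

INTERFACE

Orientations are given as a unit quaternion [x, y, z, w].
In Python, from rig import get_obs, camera, hand_in, cut_out, robot gives the robot as it stands.
- The arm moves only by the tool step_arm, never from a script. Its argument "rows" is a list of rows, each a list of 6 numbers: the shift along the world's x, y, z in m, then the turn, a rotation vector about the world's x, y, z in degrees. A call has 1 to 12 rows; each row shifts and turns the commanded pose from where the row before left it; what a row does not reach is not made up. A row lasts 1/8 s, in which the tool goes at most 62.5 mm and 10.7 degrees, less where a joint would pass 70% of its speed; a pose out of reach is approached as far as the arm can. A call is refused whole if a number of a shift passes 0.0625 or a number of a turn 10.7, either way. A call with a gripper value outside its range is refused whole. "jaw" is the finger opening in m, from 0 to 0.087, set as the call begins (left out, the last holds). The fingers move at their own pace and stop on an object; "squeeze" is the grip in N (left out, the last holds). Time passes only in rows, so rows that do not move let the fingers close. It gives the time, the measured TCP pose, the force, the opening and the grip force at its end, in the units of the state.
- get_obs(): the state, without advancing time (a new reading comes with each control period).
- camera(name): name is "scene" or "top" or "wrist"; returns a dict with "pixels" (420x560x3 uint8, blue, green, red), "depth" (420x560 float32, m along the optical axis (not along the pixel's ray), 0 where there is no reading), "fov_y" (degrees; the focal length in pixels is half the picture's height over the tangent of half this angle, whatever the lens; pixels are square), "cx", "cy" (the principal point, pixels), "extrinsics" (4x4, takes a point from camera to world coordinates); the wrist camera has in their place "mount" (4x4, takes a point from camera to tool coordinates, whose origin is the TCP and whose axes are the flange's). Camera axes: x right, y up, looking along -z (the intrinsics and any distortion apply to the point x, -y, -z); pixel columns grow to the right and rows downward; lengths in m; the calibration is good to about 2 mm. The wrist camera is an equidistant fisheye: a pixel r from the principal point sees the ray r / f radians off the axis. A picture is of the moment at which its call begins: read the wrist's pose just before it.
- hand_in(): hands the job in; it is judged then, once.
Trained networks look in the newest picture that a camera, given by its name, has taken for a name from the list of things; names that differ only in an ending like _2 or _b are one class to them, and where a whole thing is asked for, a point or a joint stands for the part that bears it (a point fixed in the world has none). Each returns a list of dicts, best first, with "confidence" (0 to 1); they miss things now and then, are a little off and sometimes report something else, mostly with a low value. They report only what shows in the picture. A call takes as long as a camera call. They do not tell look-alikes from the thing itself.
- cut_out(label, camera): "region" (420x560 bool, what is visible of it) and "extent" ([centre column, centre row, width, height] in pixels, round what is visible of it).
The state is a dict: "time": time; "q": joint angles; "joint_velocities": joint speeds; "joint_torque": joint torques, N m; "position": TCP position; "tool_rot": TCP orientation; "ft_force": force on the tool from outside, world axes, zero at the start; "moment": the same for the moment, N m; "grip_width": finger opening in m; "grip_force": force on a finger pad.
Only numpy, scipy, OpenCV 4.12 (cv2) and the standard library are available. Lean on these libraries where they do the work, as an engineer would, in place of code of your own. Each camera call takes 0.05 s, during which the arm holds its last target. There are 200 camera calls.

## Working session

There is one attempt and no reset: what is moved stays moved. The work goes in short steps, Python scripts to look and compute and a tool call to move; the robot and the scene stay as the last step left them, time stands still between calls to the robot, and variables do not carry over. Pictures are saved under pics/ and viewed, at most 14 in all, crops included, and the job is handed in when it is done.

Besides the shell and the picture viewer there is one more tool, called as name(argument=value, ...), one argument or row to a line, values as JSON. step_arm: Moves the arm, as the interface text tells. Its arguments: {"type":"object","properties":{"rows":{"type":"array"},"jaw":{"type":"number"},"squeeze":{"type":"number"}},"required":["rows"]}

```bash
mkdir -p pics; ls; cat > h.py <<'E'
import numpy as np, cv2
from rig import get_obs, camera, cut_out, robot
def world(c, u, v, d):
    H=c["pixels"].shape[0]; f=H/2/np.tan(np.radians(c["fov_y"])/2)
    p=np.stack([(u-c["cx"])/f*d, -(v-c["cy"])/f*d, -d, np.ones_like(d)],-1)
    return (p@np.array(c["extrinsics"]).T)[...,:3]
def cloud(c):
    v,u=np.mgrid[:c["pixels"].shape[0],:c["pixels"].shape[1]].astype(float)
    return world(c,u,v,c["depth"].astype(float))
E
python3 - <<'E'
from h import *
print(robot.tip_extent, get_obs())
for n in("scene","top"):
    c=camera(n); cv2.imwrite(f"pics/{n}0.png",c["pixels"]); print(n,c["fov_y"],c["cx"],c["cy"],c["extrinsics"],[k for k in c])
    P=cloud(c)
    for l in "polish_red topcoat_gold pot_black polish_blue pot_green polish_yellow pot_purple tray_pink tray_mint".split():
        for r in cut_out(l,n)[:3]:
            m=r["region"]&(c["depth"]>0); q=P[m]
            t=q[q[:,2]>q[:,2].max()-.004] if len(q) else q
            print(l,round(r["confidence"],2),np.round(r["extent"]),np.round(np.median(q,0),3),np.round((t.min(0)+t.max(0))/2,3),np.round(q.min(0),3),np.round(q.max(0),3))
E
```

```text
pics
0.1822 {'time': 0.0, 'q': array([-1.33455415e+00,  5.28476194e-01,  1.43392436e+00, -1.66982814e-06,
        1.18136719e+00, -1.78517902e-01]), 'joint_velocities': array([ 0.00047951, -0.00093604,  0.00188245, -0.00217443,  0.00050211,
        0.00064333]), 'joint_torque': array([ 1.36180770e-03, -4.40034699e+01, -1.76591152e+01,  6.33395906e-02,
        5.82154433e-02, -1.63221152e-04]), 'position': array([ 0.25179031, -0.57165727,  0.40375802]), 'tool_rot': array([ 9.78573070e-01,  2.05896973e-01, -3.21562325e-05, -1.08706922e-03]), 'ft_force': array([ 0.17017956, -1.0521776 ,  0.15703544]), 'moment': array([0.0369553 , 0.03484791, 0.01094141]), 'grip_force': 0.0, 'grip_width': 0.08725383046976905}
scene 42.133609844204564 268.0130867230932 213.053259285599 [[ 0.21652366 -0.79661317  0.56438016  1.17724026]
 [ 0.97616624  0.16793441 -0.1374682  -0.15039615]
 [ 0.01473013  0.58069398  0.81398865  0.94237192]
 [ 0.          0.          0.          1.        ]] ['pixels', 'depth', 'fov_y', 'cx', 'cy', 'extrinsics']
polish_red 0.88 [142. 272.  19.  29.] [ 0.642 -0.263  0.043] [ 0.
[... 2460 characters left out ...]
.122 0.035] [0.613 0.123 0.039] [0.593 0.104 0.003] [0.631 0.142 0.041]
polish_yellow 0.45 [351. 258.  62.  41.] [ 0.454 -0.166  0.004] [ 0.453 -0.163  0.017] [ 0.404 -0.249 -0.003] [ 0.502 -0.085  0.019]
pot_purple 0.56 [181. 193.  12.  18.] [0.625 0.261 0.035] [0.627 0.261 0.039] [0.606 0.244 0.   ] [0.649 0.282 0.041]
tray_pink 0.95 [350. 258.  62.  43.] [ 0.454 -0.166  0.004] [ 0.453 -0.166  0.017] [ 0.405 -0.247 -0.003] [ 0.505 -0.088  0.019]
tray_mint 0.55 [231. 256.  46.  33.] [0.461 0.144 0.004] [0.462 0.14  0.018] [ 0.419  0.084 -0.003] [0.505 0.2   0.02 ]
tray_mint 0.31 [412. 258.  16.  12.] [ 0.451 -0.314  0.04 ] [ 0.451 -0.32   0.078] [ 0.438 -0.342 -0.005] [ 0.462 -0.307  0.08 ]
```

View pics/scene0.png

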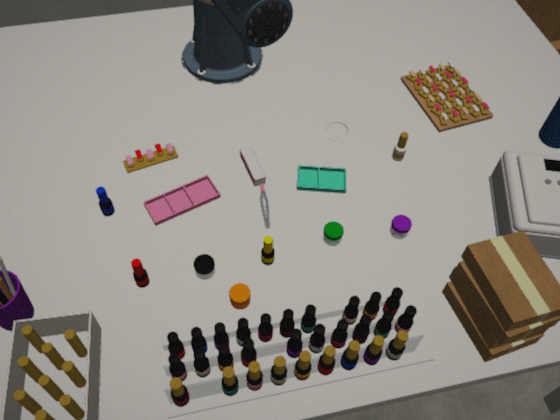

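View pics/top0.png

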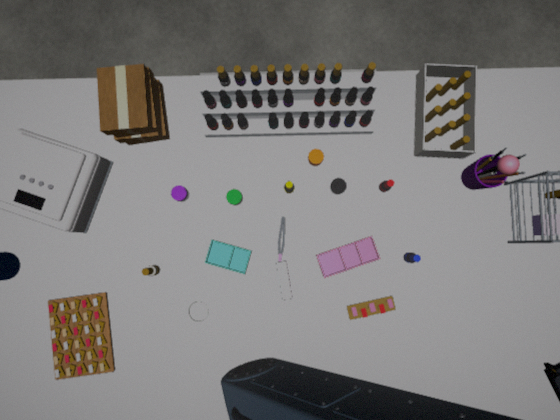

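The scene picture shows the black-lidded pot at (204,265), the orange look-alike at (240,295), and the other pots at (333,231) green and (401,224) purple. The bottles are red (139,272), blue (105,200), gold-capped with a white body (401,146) and yellow (268,250). The trays are pink (182,200) and mint (321,179). For pot_black the candidates are (204,265) and (240,295); (204,265) fits because its lid is black. I'll enlarge it to confirm and rectify the trays.

```bash
cat >> h.py <<'E'
def ortho(c,cx,cy,z,w=.2,s=1000):
    n=int(w*s); X,Y=np.meshgrid(cx+w/2-np.arange(n)/s, cy+w/2-np.arange(n)/s, indexing="ij")
    E=np.linalg.inv(np.array(c["extrinsics"])); q=np.stack([X,Y,np.full_like(X,z),np.ones_like(X)],-1)@E.T
    f=c["pixels"].shape[0]/2/np.tan(np.radians(c["fov_y"])/2)
    return cv2.remap(c["pixels"],(c["cx"]-f*q[...,0]/q[...,2]).astype(np.float32),(c["cy"]+f*q[...,1]/q[...,2]).astype(np.float32),cv2.INTER_CUBIC)
E
python3 - <<'E'
from h import *
rows=[]
for n in("scene","top"):
    c=camera(n)
    tiles=[ortho(c,.454,-.165,.012),ortho(c,.461,.142,.012),ortho(c,.66,-.11,.034)]
    rows.append(np.hstack(tiles))
    H=cv2.cvtColor(c["pixels"],cv2.COLOR_BGR2HSV)
    for t,l in zip(tiles[:2],("pink","mint")):
        h=cv2.cvtColor(t,cv2.COLOR_BGR2HSV); m=((h[...,1]>70)&(h[...,2]>50)).astype(np.uint8)
        k,lab,st,_=cv2.connectedComponentsWithStats(m); i=1+st[1:,4].argmax()
        r=cv2.minAreaRect(np.argwhere(lab==i)[:,::-1].astype(np.int32))
        cx,cy=(.454,-.165) if l=="pink" else (.461,.142)
        print(n,l,"centre",cx+.1-r[0][1]/1000,cy+.1-r[0][0]/1000,"size",r[1],"ang",r[2],"box",cv2.boxPoints(r).round().tolist())
cv2.imwrite("pics/ortho.png",cv2.resize(np.vstack(rows),None,fx=1.33,fy=1.33))
E
```

```text
scene pink centre 0.45822196960449224 -0.16413807678222658 size (68.12391662597656, 152.5496826171875) ang 72.12130737304688 box [[16.0, 87.0], [161.0, 40.0], [182.0, 105.0], [37.0, 152.0]]
scene mint centre 0.4648719787597657 0.14186505126953125 size (106.6483383178711, 69.21327209472656) ang 16.927513122558594 box [[39.0, 114.0], [59.0, 47.0], [161.0, 79.0], [141.0, 145.0]]
top pink centre 0.45223497009277347 -0.23374275207519532 size (18.553958892822266, 32.169097900390625) ang 25.70995330810547 box [[153.0, 112.0], [167.0, 83.0], [184.0, 91.0], [170.0, 120.0]]
top mint centre 0.46029098510742195 0.14418913269042968 size (106.82366180419922, 61.695465087890625) ang 17.056964874267578 box [[38.0, 115.0], [56.0, 56.0], [158.0, 87.0], [140.0, 146.0]]
```

View pics/ortho.png

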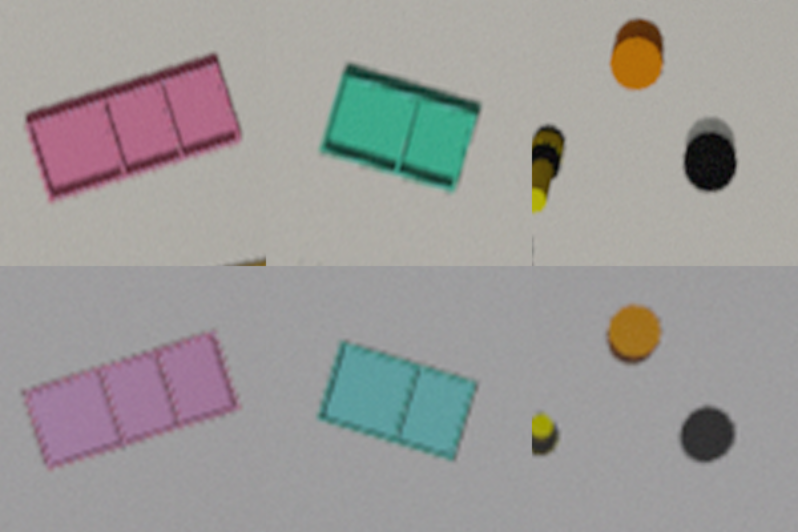

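The ortho confirms it: black lid at (710,160), orange at (637,60) left alone. Both trays have their wide cell at the left (+y), with yaw +18° for pink and −17° for mint. Next I go above the blue polish, with the closing line along x.

step_arm(
  rows=[
    [0.0288,0.0361,-0.0106,0,0,9.46],
    [0.0288,0.0361,-0.0106,0,0,9.46],
    [0.0288,0.0361,-0.0106,0,0,9.46],
    [0.0288,0.0361,-0.0106,0,0,9.46],
    [0.0288,0.0361,-0.0106,0,0,9.46],
    [0.0288,0.0361,-0.0106,0,0,9.46],
    [0.0288,0.0361,-0.0106,0,0,9.46],
    [0,0,0,0,0,0],
    [0,0,0,0,0,0],
  ],
  jaw=0.06,
  squeeze=15,
)

```text
time: 2.22
position: [0.4536, -0.3196, 0.3308]
tool_rot: [0.707, 0.707, -0.0, 0.0]
ft_force: [0.1, 0.6, 0.7]
grip_width: 0.0599
grip_force: 0.0
```

```bash
cat >> h.py <<'E'
from scipy.spatial.transform import Rotation as R
def wcloud():
    o=get_obs(); c=camera("wrist"); H,W=c["pixels"].shape[:2]
    f=H/2/np.tan(np.radians(c["fov_y"])/2); v,u=np.mgrid[:H,:W].astype(float)
    a,b=u-c["cx"],v-c["cy"]; r=np.hypot(a,b)+1e-9; t=np.tan(np.minimum(r/f,1.5)); d=c["depth"].astype(float)
    p=np.stack([a/r*t*d,-b/r*t*d,-d,np.ones_like(d)],-1)
    T=np.eye(4); T[:3,:3]=R.from_quat(o["tool_rot"]).as_matrix(); T[:3,3]=o["position"]
    return c,(p@(T@np.array(c["mount"])).T)[...,:3],o
def wfind(*labels):
    c,P,o=wcloud(); print(np.round(o["position"],4),np.round(o["tool_rot"],4),o["grip_width"],o["ft_force"].round(2))
    for l in labels:
        for r in cut_out(l,"wrist")[:3]:
            q=P[r["region"]&(c["depth"]>0)]
            if len(q)<5: continue
            h=np.percentile(q[:,2],97); t=q[abs(q[:,2]-h)<.004]
            print(l,round(r["confidence"],2),np.round(r["extent"]),"top z",h.round(4),"mid",((t.min(0)+t.max(0))/2).round(4),"size",np.ptp(t,0).round(3),len(t))
    return c,P,o
E
python3 - <<'E'
from h import *
c,P,o=wfind("polish_blue","tray_pink","polish_red")
cv2.imwrite("pics/w1.png",c["pixels"])
E
```

```text
[ 0.4536 -0.3196  0.3308] [ 7.073e-01  7.069e-01 -3.000e-04  4.000e-04] 0.059929733011568294 [0.1  0.63 0.7 ]
polish_blue 0.79 [278. 206.  31.  42.] top z 0.0763 mid [ 0.4499 -0.3195  0.0749] size [0.018 0.017 0.005] 410
tray_pink 0.58 [288.  61. 106. 118.] top z 0.013 mid [ 0.459  -0.1872  0.0119] size [0.096 0.115 0.006] 1421
polish_red 0.78 [470. 149.  61.  31.] top z 0.0761 mid [ 0.6331 -0.264   0.0747] size [0.018 0.017 0.005] 275
```

View pics/w1.png

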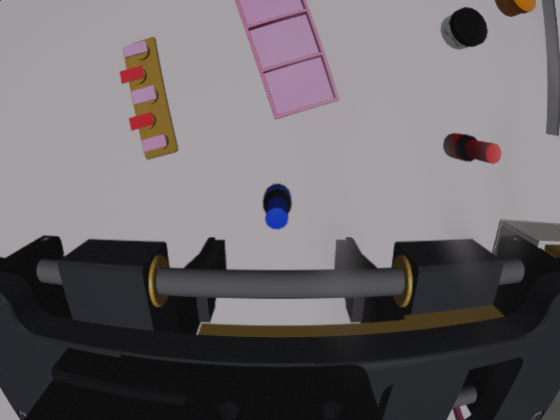

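The wrist picture shows the blue cap at (277,218), centred between the fingers at columns 215 and 345. Its top is at z 0.076, which agrees with the other views. I descend and grasp.

step_arm(
  rows=[
    [-0.002,0,-0.028,0,0,0],
    [0,0,-0.028,0,0,0],
    [0,0,-0.028,0,0,0],
    [0,0,-0.015,0,0,0],
    [0,0,-0.01,0,0,0],
    [0,0,0,0,0,0],
  ],
)

```text
time: 3.18
position: [0.4514, -0.3195, 0.2214]
tool_rot: [0.707, 0.707, 0.0, -0.0]
ft_force: [1.0, -0.1, 0.4]
grip_width: 0.0601
grip_force: 0.0
```

step_arm(
  rows=[
    [0,0,0,0,0,0],
    [0,0,0,0,0,0],
    [0,0,0,0,0,0],
    [0,0,0,0,0,0],
  ],
  jaw=0.0,
)

```text
time: 3.68
position: [0.4516, -0.3193, 0.2218]
tool_rot: [0.707, 0.707, -0.0, 0.0]
ft_force: [0.2, 0.2, -0.9]
grip_width: 0.0277
grip_force: 0.0
```

step_arm(
  rows=[
    [0,0,0,0,0,0],
    [0,0,0,0,0,0],
    [0,0,0,0,0,0],
    [0,0,0.015,0,0,0],
    [0,0,0.03,0,0,0],
    [0,0,0.03,0,0,0],
    [0,0,0.015,0,0,0],
  ],
)

```text
time: 4.55
position: [0.4517, -0.3195, 0.3139]
tool_rot: [0.707, 0.707, -0.0, 0.002]
ft_force: [0.9, 0.4, -0.9]
grip_width: 0.0172
grip_force: 15.0
```

step_arm(
  rows=[
    [0,0.025,0,0,0,0],
    [0,0.05,0,0,0,0],
    [0,0.05,0,0,0,0],
    [0,0.05,0,0,0,0],
    [0,0.05,0,0,0,0],
    [0,0.05,0,0,0,0],
    [0,0.05,0,0,0,0],
    [0,0.05,0,0,0,0],
    [0,0.04,0,0,0,0],
    [0.001,0.02,0,0,0,0],
    [0,0,0,0,0,0],
    [0,0,0,0,0,0],
  ],
)

```text
time: 6.05
position: [0.4516, 0.1158, 0.311]
tool_rot: [0.707, 0.707, -0.001, -0.001]
ft_force: [-0.4, -0.0, -0.1]
grip_width: 0.0178
grip_force: 15.0
```

```bash
python3 - <<'E'
from h import *
c,P,o=wfind("polish_blue","tray_mint","pot_green")
cv2.imwrite("pics/w2.png",c["pixels"])
r=cut_out("tray_mint","wrist")
if r:
    q=P[r[0]["region"]&(c["depth"]>0)]; b=cv2.minAreaRect((q[:,:2]*1000).astype(np.float32)); print(b)
E
```

```text
[0.4516 0.1158 0.311 ] [ 7.070e-01  7.072e-01 -8.000e-04 -7.000e-04] 0.017794471047845397 [-0.37 -0.   -0.1 ]
polish_blue 0.58 [279. 262.  36.  84.] top z 0.1652 mid [0.4506 0.1095 0.165 ] size [0.013 0.005 0.003] 173
tray_mint 0.88 [296. 169.  99. 130.] top z 0.013 mid [0.4608 0.1447 0.0118] size [0.087 0.118 0.006] 1441
pot_green 0.83 [452. 199.  52.  48.] top z 0.036 mid [0.6124 0.1243 0.0344] size [0.04  0.039 0.005] 1198
pot_green 0.21 [446. 314.  27.  22.] top z 0.0376 mid [ 0.6329 -0.0075  0.0364] size [0.019 0.008 0.006] 86
((461.3714904785156, 142.7862091064453), (112.97725677490234, 65.81069946289062), 72.53795623779297)
```

View pics/w2.png

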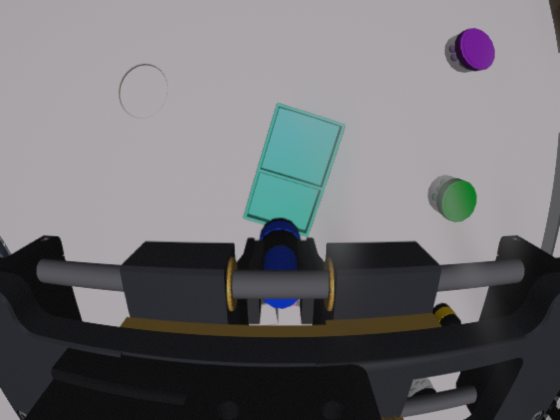

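The blue polish is held upright. The tray reads (0.461,0.143), narrow cell at (280,200), as computed, so I lower it.

step_arm(
  rows=[
    [0.001,-0.0005,-0.02,0,0,0],
    [0,0,-0.025,0,0,0],
    [0,0,-0.02,0,0,0],
    [0,0,-0.01,0,0,0],
    [0,0,-0.007,0,0,0],
    [0,0,-0.0035,0,0,0],
    [0,0,0,0,0,0],
    [0,0,0,0,0,0],
  ],
)

```text
time: 7.3
position: [0.4536, 0.1153, 0.2265]
tool_rot: [0.707, 0.707, 0.0, 0.0]
ft_force: [0.9, 0.3, -0.5]
grip_width: 0.0176
grip_force: 15.0
```

step_arm(
  rows=[
    [0,0,-0.0015,0,0,0],
    [0,0,0,0,0,0],
    [0,0,0,0,0,0],
  ],
)

```text
time: 7.68
position: [0.4535, 0.1153, 0.2246]
tool_rot: [0.707, 0.707, 0.0, 0.0]
ft_force: [0.3, 0.0, -0.7]
grip_width: 0.0176
grip_force: 15.0
```

```bash
python3 - <<'E'
from h import *
for i in range(3):
    camera("wrist"); o=get_obs(); print(o["position"].round(4),o["ft_force"].round(2))
E
```

```text
[0.4535 0.1152 0.2246] [ 0.68  0.57 -0.54]
[0.4535 0.1153 0.2246] [ 0.74 -0.23 -0.66]
[0.4535 0.1152 0.2246] [-0.47  0.05 -0.14]
```

step_arm(
  rows=[
    [0,0,-0.0005,0,0,0],
    [0,0,0,0,0,0],
    [0,0,0,0,0,0],
    [0,0,0,0,0,0],
    [0,0,0.01,0,0,0],
    [0,0,0.03,0,0,0],
    [0,0,0.04,0,0,0],
  ],
  jaw=0.06,
)

```text
time: 8.7
position: [0.4532, 0.1152, 0.3048]
tool_rot: [0.707, 0.707, -0.001, -0.001]
ft_force: [1.4, -0.6, -0.7]
grip_width: 0.0599
grip_force: 0.0
```

step_arm(
  rows=[
    [0.04,0.002,0,0,0,0],
    [0.05,0.002,0,0,0,0],
    [0.05,0.002,0,0,0,0],
    [0.02,0.002,0,0,0,0],
    [0,0,-0.03,0,0,0],
    [0,0,0,0,0,0],
    [0,0,0,0,0,0],
  ],
  jaw=0.07,
)

```text
time: 9.57
position: [0.6133, 0.1233, 0.2748]
tool_rot: [0.707, 0.707, 0.0, 0.0]
ft_force: [-0.0, -0.2, 0.5]
grip_width: 0.0698
grip_force: 0.0
```

```bash
python3 - <<'E'
from h import *
c,P,o=wfind("pot_green")
c=camera("top"); P=cloud(c)
for r in cut_out("polish_blue","top")[:3]:
    q=P[r["region"]&(c["depth"]>0)]; t=q[q[:,2]>q[:,2].max()-.006]; print(r["confidence"],q.max(0),t.mean(0))
E
```

```text
[0.6133 0.1233 0.2748] [7.072e-01 7.071e-01 1.000e-04 0.000e+00] 0.06981659054677453 [-0.04 -0.15  0.52]
pot_green 0.81 [282. 219.  58.  63.] top z 0.0358 mid [0.613  0.1242 0.0344] size [0.039 0.04  0.005] 2240
0.6 [0.4636165  0.11964224 0.08199104] [0.4528656  0.1127714  0.07855325]
```

Blue stands in the mint cell, so next is the green pot.

step_arm(
  rows=[
    [0,0.0005,-0.03,0,0,0],
    [0,0,-0.025,0,0,0],
    [0,0,-0.013,0,0,0],
    [0,0,-0.0065,0,0,0],
    [0,0,0,0,0,0],
  ],
)

```text
time: 10.4
position: [0.6137, 0.1238, 0.1997]
tool_rot: [0.707, 0.707, 0.0, 0.0]
ft_force: [-0.4, 0.0, -0.0]
grip_width: 0.0702
grip_force: 0.0
```

step_arm(
  rows=[
    [0,0,0,0,0,0],
    [0,0,0,0,0,0],
    [0,0,0,0,0,0],
    [0,0,0,0,0,0],
    [0,0,0,0,0,0],
    [0,0,0,0,0,0],
  ],
  jaw=0.0,
)

```text
time: 11.15
position: [0.6136, 0.1237, 0.1998]
tool_rot: [0.707, 0.707, 0.0, 0.0]
ft_force: [-0.8, -0.1, 2.4]
grip_width: 0.0394
grip_force: 15.0
```

step_arm(
  rows=[
    [0,0,0.015,0,0,0],
    [0,0,0.03,0,0,0],
    [0,0,0.03,0,0,0],
    [-0.026,0.009,0.015,0,0,0],
    [-0.04,0.012,0,0,0,0],
    [-0.04,0.012,0,0,0,0],
    [-0.03,0.008,0,0,0,0],
    [-0.01,0,-0.02,0,0,0],
    [0,0,-0.025,0,0,0],
    [0,0,-0.02,0,0,0],
    [0,0,0,0,0,0],
    [0,0,0,0,0,0],
  ],
)

```text
time: 12.65
position: [0.4679, 0.1648, 0.2254]
tool_rot: [0.707, 0.707, 0.001, 0.0]
ft_force: [-0.4, -0.3, -0.1]
grip_width: 0.0395
grip_force: 15.0
```

```bash
python3 - <<'E'
from h import *
c,P,o=wfind("pot_green","tray_mint","polish_blue")
cv2.imwrite("pics/w3.png",c["pixels"])
E
```

```text
[0.4679 0.1648 0.2254] [7.072e-01 7.070e-01 5.000e-04 4.000e-04] 0.039467593575810984 [-0.38 -0.33 -0.07]
pot_green 0.95 [280. 261.  81.  94.] top z 0.0616 mid [0.4669 0.1653 0.0601] size [0.039 0.04  0.005] 2450
tray_mint 0.61 [289. 250. 112. 152.] top z 0.0134 mid [0.4688 0.15   0.0131] size [0.074 0.107 0.007] 1134
polish_blue 0.88 [258. 313.  41.  22.] top z 0.0457 mid [0.4523 0.1215 0.0447] size [0.013 0.004 0.006] 89
```

View pics/w3.png

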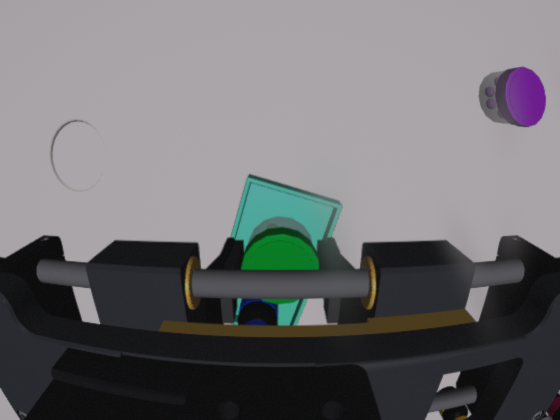

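The green pot is level at (280,261) above the wide cell (corners about (250,178) and (340,205)). I lower it 23 mm.

step_arm(
  rows=[
    [0,0,-0.008,0,0,0],
    [0,0,-0.008,0,0,0],
    [0,0,-0.004,0,0,0],
    [0,0,-0.0025,0,0,0],
    [0,0,0,0,0,0],
    [0,0,0,0,0,0],
  ],
)

```text
time: 13.6
position: [0.4676, 0.1647, 0.202]
tool_rot: [0.707, 0.707, 0.0, 0.0]
ft_force: [0.2, -0.5, 0.4]
grip_width: 0.0397
grip_force: 15.0
```

step_arm(
  rows=[
    [0,0,0,0,0,0],
    [0,0,0,0,0,0],
    [0,0,0,0,0,0],
    [0,0,0.01,0,0,0],
    [0,0,0.03,0,0,0],
    [0,0,0.03,0,0,0],
    [0,0,0.03,0,0,0],
  ],
  jaw=0.07,
)

```text
time: 14.48
position: [0.4673, 0.1647, 0.3036]
tool_rot: [0.707, 0.707, 0.0, 0.0]
ft_force: [0.3, 0.1, -0.3]
grip_width: 0.0699
grip_force: 0.0
```

step_arm(
  rows=[
    [0.0125,-0.022,0,0,0,0],
    [0.0245,-0.045,0,0,0,0],
    [0.0245,-0.045,0,0,0,0],
    [0.0245,-0.045,0,0,0,0],
    [0.0245,-0.045,0,0,0,0],
    [0.0245,-0.045,0,0,0,0],
    [0.022,-0.04,0,0,0,0],
    [0.0105,-0.0195,0,0,0,0],
    [0,0,-0.02,0,0,0],
    [0,0,0,0,0,0],
    [0,0,0,0,0,0],
  ],
)

```text
time: 15.85
position: [0.6349, -0.1414, 0.2827]
tool_rot: [0.707, 0.707, 0.0, 0.0]
ft_force: [0.4, 0.3, 0.3]
grip_width: 0.0699
grip_force: 0.0
```

```bash
python3 - <<'E'
from h import *
c,P,o=wfind("pot_black","tray_pink","polish_red")
print(c["pixels"][215:225,275:285].mean((0,1)))
E
```

```text
[ 0.6349 -0.1414  0.2827] [0.7071 0.7071 0.     0.    ] 0.06989030513564189 [0.36 0.26 0.31]
pot_black 0.9 [283. 218.  54.  58.] top z 0.0358 mid [ 0.6357 -0.1421  0.0343] size [0.038 0.04  0.005] 2092
pot_black 0.55 [382. 149.  58.  56.] top z 0.036 mid [ 0.7119 -0.0868  0.0346] size [0.039 0.039 0.005] 2111
tray_pink 0.81 [ 82. 195.  87.  93.] top z 0.0127 mid [ 0.4457 -0.128   0.0113] size [0.086 0.09  0.005] 995
polish_red 0.68 [280. 323.  21.  12.] top z 0.1968 mid [ 0.6342 -0.1165  0.1967] size [0.002 0.001 0.001] 9
[23.83 22.31 23.07]
```

The pixel colour confirms black at (283,218); the one at (382,149) is the orange one.

step_arm(
  rows=[
    [0.0005,-0.0007,-0.03,0,0,0],
    [0,0,-0.028,0,0,0],
    [0,0,-0.017,0,0,0],
    [0,0,-0.0075,0,0,0],
    [0,0,0,0,0,0],
  ],
)

```text
time: 16.68
position: [0.6356, -0.1425, 0.1995]
tool_rot: [0.707, 0.707, -0.0, -0.0]
ft_force: [-1.0, 0.7, 0.4]
grip_width: 0.07
grip_force: 0.0
```

step_arm(
  rows=[
    [0,0,0,0,0,0],
    [0,0,0,0,0,0],
    [0,0,0,0,0,0],
    [0,0,0,0,0,0],
    [0,0,0,0,0,0],
    [0,0,0,0,0,0],
  ],
  jaw=0.0,
)

```text
time: 17.42
position: [0.6356, -0.1425, 0.1999]
tool_rot: [0.707, 0.707, 0.0, 0.0]
ft_force: [-0.0, 0.5, 1.7]
grip_width: 0.0394
grip_force: 15.0
```

step_arm(
  rows=[
    [0,0,0.015,0,0,0],
    [0,0,0.03,0,0,0],
    [0,0,0.03,0,0,0],
    [-0.03,0.004,0.015,0,0,0],
    [-0.05,0.005,0,0,0,0],
    [-0.05,0.005,0,0,0,0],
    [-0.045,0.005,0,0,0,0],
    [-0.02,0.0023,-0.015,0,0,0],
    [0,0,-0.03,0,0,0],
    [0,0,-0.02,0,0,0],
    [0,0,0,0,0,0],
    [0,0,0,0,0,0],
  ],
)

```text
time: 18.92
position: [0.4409, -0.1213, 0.2253]
tool_rot: [0.707, 0.707, 0.0, 0.001]
ft_force: [0.4, -0.0, -0.8]
grip_width: 0.0394
grip_force: 15.0
```

```bash
python3 - <<'E'
from h import *
c,P,o=wfind("pot_black","tray_pink")
cv2.imwrite("pics/w4.png",c["pixels"])
E
```

```text
[ 0.4409 -0.1213  0.2253] [7.072e-01 7.070e-01 2.000e-04 6.000e-04] 0.03939537199385828 [ 0.44 -0.04 -0.8 ]
pot_black 0.83 [282. 259.  81.  89.] top z 0.0612 mid [ 0.4396 -0.121   0.0597] size [0.039 0.04  0.005] 2419
pot_black 0.74 [276. 250. 112. 148.] top z 0.0132 mid [ 0.4382 -0.1367  0.0117] size [0.07  0.108 0.005] 1127
tray_pink 0.72 [276. 251. 112. 145.] top z 0.0129 mid [ 0.4376 -0.1365  0.0116] size [0.07  0.108 0.005] 1098
```

View pics/w4.png

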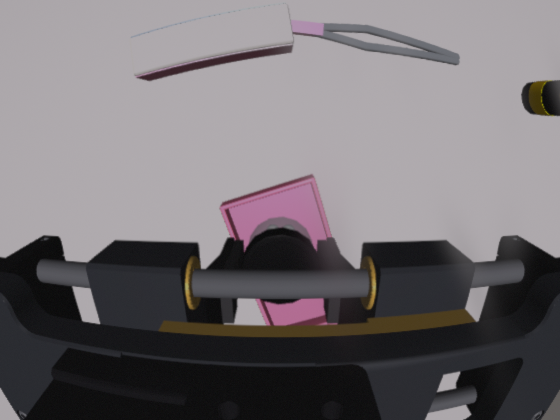

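The black pot is level at (282,259), centred over the wide cell with far corners (222,207) and (315,180). I lower it.

step_arm(
  rows=[
    [0,0,-0.008,0,0,0],
    [0,0,-0.008,0,0,0],
    [0,0,-0.004,0,0,0],
    [0,0,-0.0025,0,0,0],
    [0,0,0,0,0,0],
    [0,0,0,0,0,0],
  ],
)

```text
time: 19.82
position: [0.4405, -0.1212, 0.202]
tool_rot: [0.707, 0.707, 0.0, 0.0]
ft_force: [0.0, 0.0, -1.6]
grip_width: 0.0395
grip_force: 15.0
```

step_arm(
  rows=[
    [0,0,0,0,0,0],
    [0,0,0,0,0,0],
    [0,0,0,0,0,0],
    [0,0,0.01,0,0,0],
    [0,0,0.04,0,0,0],
    [0,0,0.04,0,0,0],
    [0,0,0.03,0,0,0],
  ],
  jaw=0.06,
)

```text
time: 20.7
position: [0.4404, -0.1211, 0.3242]
tool_rot: [0.707, 0.707, 0.0, 0.001]
ft_force: [1.0, 0.5, 0.9]
grip_width: 0.0599
grip_force: 0.0
```

step_arm(
  rows=[
    [0.02,-0.0148,0,0,0,0],
    [0.04,-0.03,0,0,0,0],
    [0.045,-0.033,0,0,0,0],
    [0.045,-0.033,0,0,0,0],
    [0.03,-0.022,0,0,0,0],
    [0.0135,-0.01,0,0,0,0],
    [0,0,0,0,0,0],
    [0,0,0,0,0,0],
  ],
)

```text
time: 21.7
position: [0.6331, -0.2632, 0.3221]
tool_rot: [0.707, 0.707, -0.0, -0.001]
ft_force: [0.3, -0.7, 0.2]
grip_width: 0.0597
grip_force: 0.0
```

```bash
python3 - <<'E'
from h import *
c,P,o=wfind("polish_red","tray_pink","pot_black")
E
```

```text
[ 0.6331 -0.2632  0.3221] [ 7.071e-01  7.071e-01 -2.000e-04 -9.000e-04] 0.05966523541325432 [ 0.27 -0.67  0.18]
polish_red 0.72 [283. 209.  31.  47.] top z 0.0763 mid [ 0.6338 -0.2633  0.075 ] size [0.016 0.017 0.005] 418
tray_pink 0.56 [109. 107.  87. 157.] top z 0.0128 mid [ 0.4601 -0.1638  0.0115] size [0.093 0.162 0.005] 1410
pot_black 0.65 [81. 61. 52. 40.] top z 0.0378 mid [ 0.4403 -0.1214  0.0364] size [0.039 0.04  0.005] 1045
pot_black 0.58 [371.  18.  49.  34.] top z 0.0363 mid [ 0.7121 -0.0927  0.0349] size [0.04  0.029 0.005] 1054
```

step_arm(
  rows=[
    [0.0005,0,-0.03,0,0,0],
    [0,0,-0.03,0,0,0],
    [0,0,-0.025,0,0,0],
    [0,0,-0.015,0,0,0],
    [0,0,0,0,0,0],
  ],
)

```text
time: 22.52
position: [0.634, -0.2636, 0.221]
tool_rot: [0.707, 0.707, -0.0, -0.001]
ft_force: [-0.2, 0.2, 0.7]
grip_width: 0.0596
grip_force: 0.0
```

step_arm(
  rows=[
    [0,0,0,0,0,0],
    [0,0,0,0,0,0],
    [0,0,0,0,0,0],
    [0,0,0,0,0,0],
    [0,0,0,0,0,0],
    [0,0,0,0,0,0],
    [0,0,0,0,0,0],
  ],
  jaw=0.0,
)

```text
time: 23.4
position: [0.6346, -0.264, 0.2222]
tool_rot: [0.707, 0.707, 0.0, 0.0]
ft_force: [-0.2, -0.6, 1.9]
grip_width: 0.0175
grip_force: 15.0
```

step_arm(
  rows=[
    [0,0,0.015,0,0,0],
    [0,0,0.03,0,0,0],
    [0,0,0.025,0,0,0],
    [-0.02,0.0065,0.01,0,0,0],
    [-0.045,0.014,0,0,0,0],
    [-0.05,0.015,0,0,0,0],
    [-0.035,0.011,0,0,0,0],
    [-0.014,0.004,-0.01,0,0,0],
    [0,0,-0.03,0,0,0],
    [0,0,-0.02,0,0,0],
    [0,0,0,0,0,0],
    [0,0,0,0,0,0],
  ],
)

```text
time: 24.9
position: [0.4709, -0.2137, 0.243]
tool_rot: [0.707, 0.707, 0.0, 0.001]
ft_force: [0.2, 0.7, -0.4]
grip_width: 0.0175
grip_force: 15.0
```

step_arm(
  rows=[
    [0,0,-0.008,0,0,0],
    [0,0,-0.006,0,0,0],
    [0,0,-0.0025,0,0,0],
    [0,0,0,0,0,0],
    [0,0,0,0,0,0],
  ],
)

```text
time: 25.52
position: [0.4706, -0.2135, 0.2256]
tool_rot: [0.707, 0.707, -0.0, 0.0]
ft_force: [-0.3, 0.3, -0.0]
grip_width: 0.0176
grip_force: 15.0
```

step_arm(
  rows=[
    [0,0,-0.001,0,0,0],
    [0,0,0,0,0,0],
  ],
)

```text
time: 25.78
position: [0.4705, -0.2135, 0.2246]
tool_rot: [0.707, 0.707, 0.0, 0.0]
ft_force: [0.1, 0.6, -0.5]
grip_width: 0.0174
grip_force: 15.0
```

step_arm(
  rows=[
    [0,0,0,0,0,0],
    [0,0,0,0,0,0],
    [0,0,0,0,0,0],
    [0,0,0,0,0,0],
    [0,0,0.01,0,0,0],
    [0,0,0.03,0,0,0],
    [0,0,0.04,0,0,0],
    [0,0,0.02,0,0,0],
  ],
  jaw=0.06,
)

```text
time: 26.78
position: [0.4708, -0.2136, 0.3272]
tool_rot: [0.707, 0.707, 0.0, 0.002]
ft_force: [0.5, 0.5, -0.5]
grip_width: 0.06
grip_force: 0.0
```

step_arm(
  rows=[
    [-0.002,0.025,0,0,0,0],
    [-0.0035,0.05,0,0,0,0],
    [-0.0035,0.055,0,0,0,0],
    [-0.004,0.055,0,0,0,0],
    [-0.004,0.055,0,0,0,0],
    [-0.004,0.055,0,0,0,0],
    [-0.004,0.055,0,0,0,0],
    [-0.004,0.055,0,0,0,0],
    [-0.004,0.055,0,0,0,0],
    [-0.004,0.05,0,0,0,0],
    [-0.002,0.0375,0,0,0,0],
    [0,0,0,0,0,0],
  ],
)

```text
time: 28.28
position: [0.431, 0.3363, 0.3252]
tool_rot: [0.706, 0.708, 0.001, 0.0]
ft_force: [0.9, -0.9, 1.0]
grip_width: 0.0597
grip_force: 0.0
```

```bash
python3 - <<'E'
from h import *
c,P,o=wfind("topcoat_gold","tray_mint")
cv2.imwrite("pics/w5.png",c["pixels"])
E
```

```text
[0.431  0.3363 0.3252] [7.057e-01 7.085e-01 1.100e-03 2.000e-04] 0.059735471399927166 [ 0.88 -0.94  1.04]
topcoat_gold 0.56 [281. 207.  30.  46.] top z 0.0762 mid [0.4308 0.3356 0.0748] size [0.017 0.017 0.005] 421
topcoat_gold 0.4 [316. 319.  48.  12.] top z 0.0128 mid [0.4598 0.1991 0.0111] size [0.031 0.009 0.004] 98
tray_mint 0.58 [310. 321.  38.  12.] top z 0.0127 mid [0.4597 0.1995 0.011 ] size [0.029 0.009 0.004] 96
```

View pics/w5.png

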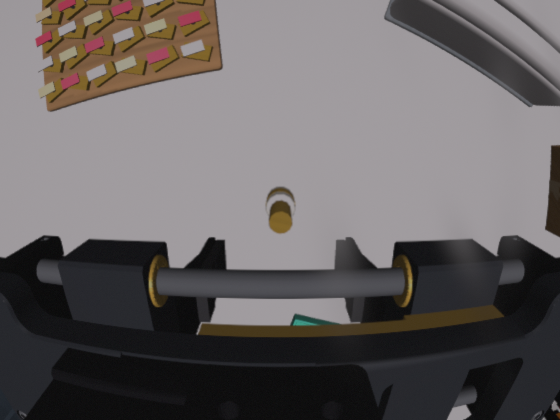

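The gold-capped white top coat is at (280,215), centred between the fingers, with nothing close by. I descend and grasp.

step_arm(
  rows=[
    [0,0,-0.03,0,0,0],
    [0,0,-0.03,0,0,0],
    [0,0,-0.028,0,0,0],
    [0,0,-0.015,0,0,0],
    [0,0,0,0,0,0],
  ],
)

```text
time: 29.05
position: [0.4316, 0.3331, 0.2209]
tool_rot: [0.708, 0.707, -0.001, -0.0]
ft_force: [0.1, 0.4, 0.3]
grip_width: 0.0601
grip_force: 0.0
```

step_arm(
  rows=[
    [0,0,0,0,0,0],
    [0,0,0,0,0,0],
    [0,0,0,0,0,0],
    [0,0,0,0,0,0],
    [0,0,0,0,0,0],
    [0,0,0,0,0,0],
    [0,0,0,0,0,0],
  ],
  jaw=0.0,
)

```text
time: 29.92
position: [0.4315, 0.3341, 0.2217]
tool_rot: [0.707, 0.707, 0.0, 0.0]
ft_force: [-0.3, 0.5, 1.5]
grip_width: 0.0179
grip_force: 15.0
```

step_arm(
  rows=[
    [0,0,0.015,0,0,0],
    [0,0,0.03,0,0,0],
    [0,0,0.035,0,0,0],
    [0,0,0.025,0,0,0],
    [0,0,0,0,0,0],
  ],
)

```text
time: 30.55
position: [0.432, 0.3343, 0.3291]
tool_rot: [0.707, 0.707, 0.003, 0.001]
ft_force: [-0.2, 0.0, -0.4]
grip_width: 0.017
grip_force: 15.0
```

step_arm(
  rows=[
    [0.001,-0.02,0,0,0,0],
    [0.002,-0.04,0,0,0,0],
    [0.0025,-0.05,0,0,0,0],
    [0.0025,-0.055,0,0,0,0],
    [0.0025,-0.055,0,0,0,0],
    [0.0025,-0.055,0,0,0,0],
    [0.0025,-0.055,0,0,0,0],
    [0.0025,-0.055,0,0,0,0],
    [0.0025,-0.055,0,0,0,0],
    [0.0025,-0.04,0,0,0,0],
    [0.002,-0.025,0,0,0,0],
    [0,0,0,0,0,0],
  ],
)

```text
time: 32.05
position: [0.4555, -0.1731, 0.3253]
tool_rot: [0.709, 0.706, -0.0, -0.001]
ft_force: [0.6, 0.3, -0.5]
grip_width: 0.0173
grip_force: 15.0
```

```bash
python3 - <<'E'
from h import *
c,P,o=wfind("topcoat_gold","tray_pink","pot_black")
c=camera("top"); P=cloud(c)
for r in cut_out("polish_red","top")[:2]:
    q=P[r["region"]&(c["depth"]>0)]; t=q[q[:,2]>q[:,2].max()-.006]; print(r["confidence"],q.max(0),t.mean(0))
cv2.imwrite("pics/t6.png",c["pixels"])
E
```

```text
[ 0.4555 -0.1731  0.3253] [ 7.085e-01  7.057e-01 -4.000e-04 -1.100e-03] 0.017344703761641 [ 0.63  0.29 -0.47]
topcoat_gold 0.58 [277. 260.  41.  91.] top z 0.1792 mid [ 0.454  -0.1718  0.1778] size [0.011 0.017 0.005] 135
tray_pink 0.78 [277. 180. 106. 148.] top z 0.0131 mid [ 0.4525 -0.1566  0.0121] size [0.1   0.147 0.006] 1379
pot_black 0.87 [263. 148.  48.  51.] top z 0.0381 mid [ 0.4395 -0.1213  0.0366] size [0.037 0.039 0.004] 1673
pot_black 0.86 [520. 126.  42.  38.] top z 0.036 mid [ 0.7118 -0.087   0.0345] size [0.041 0.039 0.005] 792
```

step_arm(
  rows=[
    [0,0,0,0,0,0],
    [0,0,-0.02,0,0,0],
    [0,0,-0.03,0,0,0],
    [0,0,-0.025,0,0,0],
    [0,0,-0.01,0,0,0],
    [0,0,0,0,0,0],
    [0,0,0,0,0,0],
  ],
)

```text
time: 33.22
position: [0.4569, -0.171, 0.2423]
tool_rot: [0.707, 0.707, 0.0, 0.001]
ft_force: [0.1, -0.0, -0.8]
grip_width: 0.017
grip_force: 15.0
```

step_arm(
  rows=[
    [0,0,-0.008,0,0,0],
    [0,0,-0.006,0,0,0],
    [0,0,-0.003,0,0,0],
    [0,0,0,0,0,0],
    [0,0,0,0,0,0],
    [0,0,0,0,0,0],
  ],
)

```text
time: 33.98
position: [0.4566, -0.171, 0.2247]
tool_rot: [0.707, 0.707, 0.0, 0.0]
ft_force: [-0.2, 0.4, -0.1]
grip_width: 0.0172
grip_force: 15.0
```

step_arm(
  rows=[
    [0,0,0,0,0,0],
    [0,0,0,0,0,0],
    [0,0,0,0,0,0],
    [0,0,0,0,0,0],
    [0,0,0.01,0,0,0],
    [0,0,0.03,0,0,0],
    [0,0,0.04,0,0,0],
    [0,0,0.04,0,0,0],
  ],
  jaw=0.05,
)

```text
time: 34.98
position: [0.4563, -0.1708, 0.3462]
tool_rot: [0.707, 0.707, -0.0, -0.0]
ft_force: [0.4, -0.0, 0.3]
grip_width: 0.05
grip_force: 0.0
```

step_arm(
  rows=[
    [0,-0.03,0.03,0,0,0],
    [0,-0.05,0.03,0,0,0],
    [0,-0.05,0,0,0,0],
    [0,-0.05,0,0,0,0],
    [0,-0.03,0,0,0,0],
    [0,0,0,0,0,0],
    [0,0,0,0,0,0],
  ],
)

```text
time: 35.85
position: [0.4562, -0.3799, 0.4046]
tool_rot: [0.707, 0.707, 0.0, -0.001]
ft_force: [0.4, -0.3, 0.5]
grip_width: 0.0499
grip_force: 0.0
```

```bash
python3 - <<'E'
from h import *
c=camera("scene"); P=cloud(c)
for l in "polish_red topcoat_gold pot_black polish_blue pot_green polish_yellow pot_purple".split():
    for r in cut_out(l,"scene")[:2]:
        q=P[r["region"]&(c["depth"]>0)]; t=q[q[:,2]>q[:,2].max()-.004]
        p=((t.min(0)+t.max(0))/2)-[.003,0,0]
        o,y=((.4545,-.164),18) if l in("polish_red","topcoat_gold","pot_black") else ((.461,.1437),-17)
        a=np.radians(y); d=p[:2]-o
        print(l,round(r["confidence"],2),p.round(3),"tray",np.round([d@[np.cos(a),np.sin(a)],d@[-np.sin(a),np.cos(a)]],3))
cv2.imwrite("pics/s7.png",cv2.resize(c["pixels"][110:320,80:440],None,fx=2.2,fy=2.2,interpolation=cv2.INTER_CUBIC))
E
```

```text
polish_red 0.82 [ 0.469 -0.213  0.078] tray [-0.001 -0.051]
polish_red 0.61 [ 0.635 -0.018  0.077] tray [0.217 0.083]
topcoat_gold 0.87 [ 0.455 -0.17   0.079] tray [-0.001 -0.006]
pot_black 0.91 [ 0.439 -0.122  0.04 ] tray [-0.002  0.045]
pot_black 0.8 [ 0.711 -0.088  0.038] tray [ 0.268 -0.007]
polish_blue 0.55 [0.452 0.113 0.077] tray [ 0.    -0.032]
pot_green 0.79 [0.468 0.163 0.039] tray [0.001 0.02 ]
polish_yellow 0.58 [ 0.634 -0.018  0.077] tray [ 0.213 -0.104]
pot_purple 0.59 [0.627 0.263 0.037] tray [0.124 0.162]
```

View pics/s7.png

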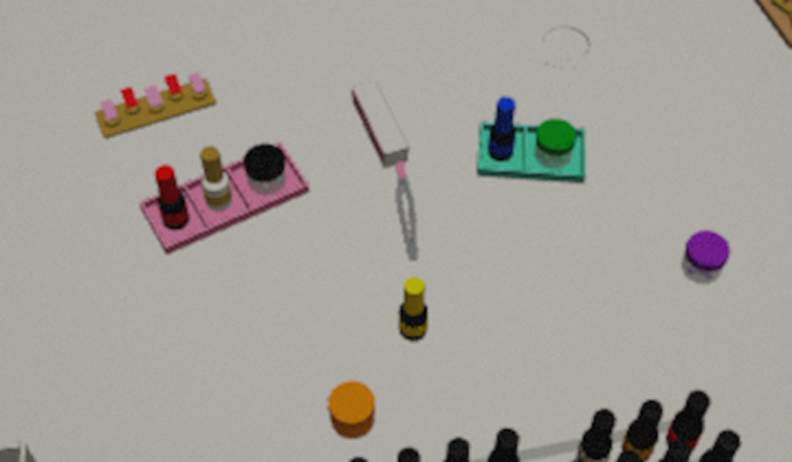

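All five stand upright in their cells: red (170,195), gold (214,178) and black (265,165) in pink, blue (503,130) and green (556,140) in mint. Yellow (413,305) and purple (707,252) have not moved.

```bash
python3 -c "from rig import hand_in; print(hand_in())"
```

```text
the job is handed in; nothing more can be done
None
```

Both kits are made up and handed in: all five things measured upright within 3 mm of their cell centres, the two spares had not moved, and the arm took about 36 s; the hand-in gave no verdict.

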